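# Unlock the cable box and hold its lid at the balance point

### The arm

A 6-joint arm with a two-finger parallel gripper is mounted at the origin on the work surface. World frame = base frame: x ahead of the robot, y to its left, z up, the work surface at z = 0. Lengths are in mm, angles in degrees, forces in N, time in s.
With the tool pointing down it reaches from about 300 to 850 mm from the base axis. Payload 4.2 kg.
Tool frame: the origin (TCP) lies at the very end of the fingers, on their centre line; the grasp point (between the pads) lies 19 mm behind it (env.grip_point_offset is the distance from the TCP to the grasp point, in mm); z points along the fingers, y is the line along which they close (so a half turn about z gives the same grasp; the last joint's range is limited). The gripper opens to 91 mm and grips with 3 to 60 N. Pads are 32 mm wide; open, the fingers measure 118 mm over their backs; the gripper's body (76 mm by 178 mm) begins 60 mm behind the grasp point.
Start: joints at [64.229, 18.312, 89.639, -0, 72.044, -1.146], TCP at [239.6, 522.719, 213.976] pointing down, gripper open.
Joint ranges: [-177.97, 177.97], [-48.28, 115.42], [12.27, 149.76], [-77.06, 257.06], [2.81, 150.46], [-146.56, 146.56]. Speed limits (degrees/s): [147.25, 147.25, 180, 180, 180, 180].

### API

Orientations are given as [roll, pitch, yaw] about the fixed x, y, z axes, in that order (R = Rz(yaw) Ry(pitch) Rx(roll)).
In Python, from workcell import env gives the robot as it stands. The module is installed in compiled form; this text tells all that it offers.
- The arm moves only by the tool arm_command, never from a script. Its argument "rows" is a list of rows, each an object with "delta_pos": the shift along the tool's x, y, z in mm, a list of three; "roll": the turn about the tool's z in units of 5 degrees (1.0 is 5 degrees); "jaw": the opening in per cent of the stroke, from 0 (shut) to 100 (fully open). A call has 1 to 20 rows; each row is the pose to reach, as a shift and turn from the pose commanded when the call began, along the tool's axes at that moment; what a row does not reach only later rows make up. A row lasts 1/12 s, in which the tool goes at most 41.7 mm and 7.16 degrees, less where a joint would pass 70% of its speed; a pose out of reach is approached as far as the arm can. A call with a gripper value outside its range is refused whole. The fingers move at their own pace and stop on an object; "squeeze" is the grip in N (left out, the last holds). Time passes only in rows, so rows that repeat a pose let the fingers close. It gives the time, the measured TCP pose, the force, the opening and the grip force at its end, in the units of the state.
- env.state(): the state, without advancing time (a new reading comes with each control period).
- env.grab_frame(name): name is "scene" or "top" or "wrist"; returns a dict with "img" (400x640x3 uint8, blue, green, red), "z_map" (400x640 float32, mm along the optical axis (not along the pixel's ray), 0 where there is no reading), "fov_y" (degrees; the focal length in pixels is half the picture's height over the tangent of half this angle, whatever the lens; pixels are square), "cx", "cy" (the principal point, pixels), "R" (3x3) and "t" (3): a world point X has camera coordinates R X + t; the wrist camera has in their place "T_tool_cam" (4x4, takes a point from camera to tool coordinates, whose origin is the TCP and whose axes are the flange's). Camera axes: x right, y down, z forward; pixel columns grow to the right and rows downward; lengths in mm; the calibration is good to about 2 mm. The wrist camera is an equidistant fisheye: a pixel r from the principal point sees the ray r / f radians off the axis. A picture is of the moment at which its call begins: read the wrist's pose just before it.
- env.job_done(): hands the job in; it is judged then, once.
The state is a dict: "time_s": time; "qpos": joint angles; "qvel": joint speeds; "effort": joint torques, N m; "ee_pos": TCP position; "ee_rot": TCP orientation; "force": force on the tool from outside, world axes, zero at the start; "torque": the same for the moment, N m; "gripper_width": finger opening in mm; "gripper_force": force on a finger pad.
Only numpy, scipy, OpenCV 4.12 (cv2) and the standard library are available. Lean on these libraries where they do the work, as an engineer would, in place of code of your own. Each camera call takes 0.05 s, during which the arm holds its last target. There are 200 camera calls.

### The job

I need both hands inside the cable box, and its lid has no stay. Turn the child-lock knob on the lid a quarter turn clockwise until it clicks over into its open notch, then gently lift the lid to its balance point, a little short of upright, without letting it drop or go over and flop open. Finish with the lid gripped and quite still at the balance point - do not let go of it - and leave the other things on the desk where they are.

Things in the scene. Friction and masses are not known exactly. Their poses are not given: they have to be found in the camera images.
- cable_box: White plastic cable box fixed on the desk, 160 deep (x) x 390 wide (y) x 112 mm high, bamboo lid 12 mm thick on top; a power strip is inside. Origin: centre of its underside; own x points from the front (handle side, towards the robot) to the hinge side, z up.
- lid (a joint): Lid angle, rad: 0 shut, grows as the front edge is lifted, stop at 2.0. No stay, almost no friction, 0.45 to 0.7 kg: balance point at 1.46 (84 degrees, a little short of upright); below that it falls shut, above it flops open backwards. It cannot be lifted while the knob is locked.
- knob (a joint): Child-lock knob angle, rad: 0 locked (wing points front to back), grows clockwise seen from above with the lid shut. Spring detent: it resists up to about 0.1 N m, crest at 0.79 (45 degrees), past that it snaps on by itself to the open notch at 1.57 (wing parallel to the hinge).
- lid_handle (a point): Middle of the round bar of the steel bow handle (the bar is 10 mm thick, 110 mm long, parallel to the hinge). Seen in the lid's frame it is 146 mm in front of the hinge axis and 47 mm above it; 30 mm free between bar and lid, 18 mm from bar axis back to the lid's front edge. Axes are the lid's (x away from the front edge, y along the hinge).
- lid_hinge (a point): Middle of the hinge axis, at the box's rear top edge, 112 mm above the desk; fixed. Axes are the lid's: y runs along the hinge; with the lid shut x points away from the handle and z up.
- knob_grip (a point): On the knob's axis, 26 mm above the lid's top, at the height to grip. The wing is 40 long x 13 wide and rises 38 mm above the lid; under it a 42 mm round base 8 mm high. The knob stands near the front edge, 140 mm to the right of the handle's middle (own -y of the box). x axis: along the wing.
- pen_cup: Bystander: clear tumbler with pens, 72 mm across, 150 mm high; origin under its centre.
- fruit_bowl: Bystander: white bowl with a fruit, 110 mm across, 73 mm high; origin under its centre.
- phone: Bystander: black phone lying flat, 72 x 148 x 8 mm; origin under its centre.
- charger: Bystander: white plug-in charger, 50 x 50 x 28 mm; origin under its centre.

How it is judged:
By the outcome, as a careful person would: the job done as asked, in the order asked, and still so for the second after the job is handed in, while the arm keeps its last pose, push and grip.
It also fails if it takes over 51 s, if anything falls off the work surface, if the arm or the gripper's body presses on something with over 40 N, if the wrist force passes 120 N, or if a joint passes its speed limit or range.

## Working session

There is one attempt and no reset: what is moved stays moved. The work goes in short steps, Python scripts to look and compute and a tool call to move; the robot and the scene stay as the last step left them, time stands still between calls to the robot, and variables do not carry over. Pictures are saved under pics/ and viewed, at most 10 in all, crops included, and the job is handed in when it is done.

Besides the shell and the picture viewer there is one more tool, called in YAML: its name, and indented under it one key for each argument. arm_command: Moves the arm, as the interface text tells. Its arguments: {"type":"object","properties":{"rows":{"type":"array"},"squeeze":{"type":"number"}},"required":["rows"]}

```bash
mkdir -p pics; cat > h.py <<'E'
import numpy as np, cv2
from workcell import env
def pt(f,u,v,z=None):
    F=200/np.tan(np.radians(f['fov_y']/2)); d=f['z_map'][int(v),int(u)]
    r=np.array([(u-f['cx'])/F,(v-f['cy'])/F,1.]); R=np.array(f['R']);t=np.array(f['t'])
    o=-R.T@t; w=R.T@r
    return o+w*(d if z is None else (z-o[2])/w[2])
E
python3 - <<'E'
from h import *
import pickle
s=env.state();print(s)
for n in("top","scene"):
    f=env.grab_frame(n);pickle.dump(f,open(n+'.pkl','wb'));cv2.imwrite(f'pics/{n}.png',f['img'])
    print(n,f['fov_y'],f['R'],f['t'])
E
```

```text
{'time_s': 0.0, 'qpos': array([ 6.42298346e+01,  1.83511489e+01,  8.97078961e+01, -1.38150288e-03,
        7.20429978e+01, -1.14580968e+00]), 'qvel': array([ 0.03874641, -0.06207686,  0.005356  , -0.02399036, -0.09602409,
       -0.11425954]), 'effort': array([ 7.00469045e-04, -4.12463737e+01, -2.31970149e+01,  7.26806559e-02,
        4.56826645e-02, -1.42259423e-04]), 'ee_pos': array([239.36508364, 522.24268661, 213.11511817]), 'ee_rot': array([-1.79897951e+02, -7.27345273e-04,  1.55376071e+02]), 'force': array([-0.02937633,  0.08417601,  0.47824567]), 'torque': array([-0.04913933, -0.02252452,  0.00463285]), 'gripper_force': 0.0, 'gripper_width': 91.21545336450644}
top 50.075194194792026 [[-0.00317265 -0.99993535 -0.0109188 ]
 [-0.9890121   0.00475144 -0.14775823]
 [ 0.14780056  0.01033004 -0.98896324]] [  30.46920184  628.02930508 1146.05945186]
scene 48.063300915029245 [[ 0.66592648  0.74581173  0.01751525]
 [ 0.48610407 -0.4159875  -0.76854228]
 [-0.56590172  0.52030689 -0.63955921]] [-442.12387801 -220.48005254 1556.15404324]
```

View pics/top.png

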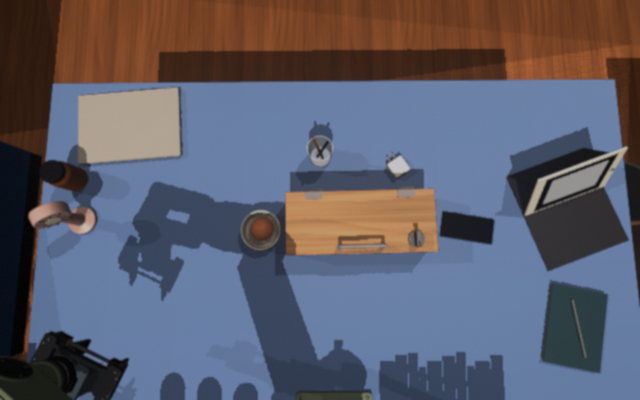

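View pics/scene.png

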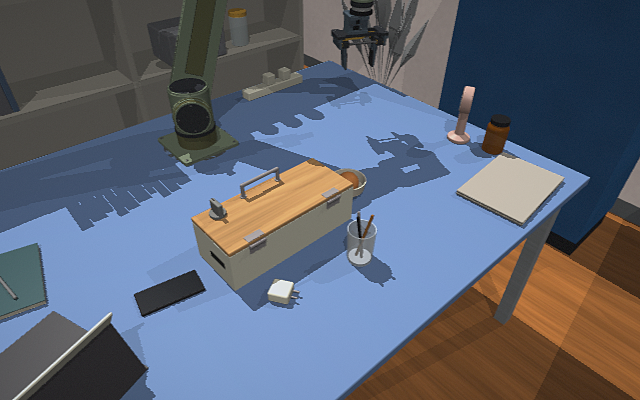

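The top view shows the lid with corners near (286,192), (436,189), (437,252) and (286,255), the handle bar at about (362,244) and the knob at about (416,237). The bowl sits close to the box's left end.

```bash
python3 - <<'E'
from h import *
import pickle
f=pickle.load(open('top.pkl','rb'))
c=f['img'][175:270,275:445];cv2.imwrite('pics/crop.png',cv2.resize(c,None,fx=4.6,fy=4.6,interpolation=cv2.INTER_CUBIC))
for u,v,z in((286,192,124),(436,189,124),(437,252,124),(286,255,124),(362,244,164),(416,237,150)): print(u,v,pt(f,u,v,z).round(1),pt(f,u,v).round(1))
E
```

```text
286 192 [628.5 122.3 124. ] [628.7 122.4 122.8]
436 189 [ 634.5 -268.4  124. ] [ 655.2 -300.6   -1.1]
437 252 [ 471.8 -264.1  124. ] [ 474.1 -295.5   -0. ]
286 255 [465.5 120.8 124. ] [467.  132.1   5.1]
362 244 [491.3 -70.3 164. ] [491.4 -70.6 160.9]
416 237 [ 508.7 -206.7  150. ] [ 508.2 -204.7  159.5]
```

View pics/crop.png

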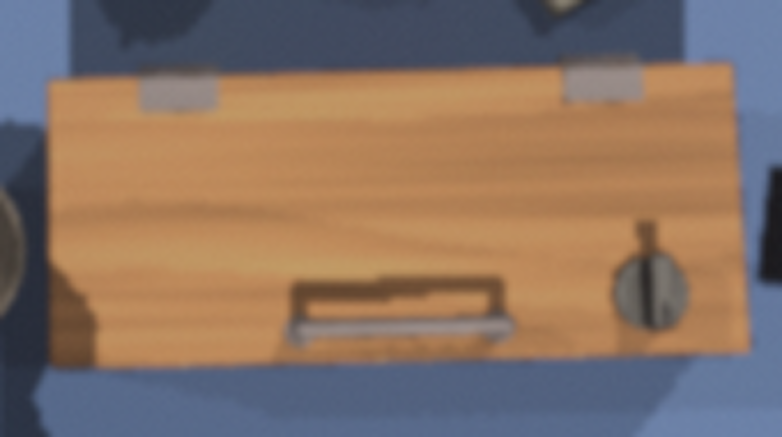

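```bash
python3 - <<'E'
from h import *
import pickle
f=pickle.load(open('top.pkl','rb'))
for n,u,v,z in(('RL',50,78,124),('RR',732,64,124),('FR',748,352,124),('FL',50,366,124),('barL',297,330,160),('barR',508,323,160),('base',650,291,132),('wing back',646,256,162),('wing front',653,322,162)): print(n,pt(f,275+u/4.6-.5,175+v/4.6-.5,z).round(1))
# lid points from depth: PCA edges
zs=f['z_map'];v,u=np.mgrid[170:270,270:450];u=u.ravel();v=v.ravel()
P=np.array([pt(f,a,b) for a,b in zip(u,v)])
L=P[(P[:,2]>117)&(P[:,2]<130)]
r=cv2.minAreaRect(L[:,:2].astype(np.float32));print(r, L[:,2].mean())
H=P[(P[:,2]>140)];print(H.round(0).tolist()[:60])
E
```

```text
RL [629.9 124.  124. ]
RR [ 636.  -262.3  124. ]
FR [ 474.3 -264.4  124. ]
FL [467.9 122.4 124. ]
barL [486.1 -13.9 160. ]
barR [ 489.5 -127.3  160. ]
base [ 507.8 -209.8  132. ]
wing back [ 525.  -202.2  162. ]
wing front [ 489.7 -204.7  162. ]
((554.5689086914062, -70.42680358886719), (170.53736877441406, 390.3244934082031), 1.1163238286972046) 123.68452208132392
[[452.0, 16.0, 1227.0], [452.0, 16.0, 1227.0], [452.0, 16.0, 1227.0], [452.0, 16.0, 1227.0], [452.0, 16.0, 1227.0], [452.0, 16.0, 1227.0], [452.0, 16.0, 1227.0], [452.0, 16.0, 1227.0], [452.0, 16.0, 1227.0], [452.0, 16.0, 1227.0], [452.0, 16.0, 1227.0], [452.0, 16.0, 1227.0], [452.0, 16.0, 1227.0], [452.0, 16.0, 1227.0], [452.0, 16.0, 1227.0], [452.0, 16.0, 1227.0], [452.0, 16.0, 1227.0], [452.0, 16.0, 1227.0], [452.0, 16.0, 1227.0], [452.0, 16.0, 1227.0], [452.0, 16.0, 1227.0], [452.0, 16.0, 1227.0], [452.0, 16.0, 1227.0], [452.0, 16.0, 1227.0], [452.0, 16.0, 1227.0], [452.0, 16.0, 1227.0], [452.0, 16.0, 1227.0], [452.0, 16.0, 1227.0], [452.0, 16.0, 1227.0], [452.0, 16.0, 1227.0], [452.0, 16.0, 1227.0], [452.0, 16.0, 1227.0], [452.0, 16.0, 1227.0], [452.0, 16.0, 1227.0], [452.0, 16.0, 1227.0], [452.0, 16.0, 1227.0], [452.0, 16.0, 1227.0], [452.0, 16.0, 1227.0], [452.0, 16.0, 1227.0], [452.0, 16.0, 1227.0], [452.0, 16.0, 1227.0], [452.0, 16.0, 1227.0], [452.0, 16.0, 1227.0], [452.0, 16.0, 1227.0], [452.0, 16.0, 1227.0], [452.0, 16.0, 1227.0], [452.0, 16.0, 1227.0], [452.0, 16.0, 1227.0], [452.0, 16.0, 1227.0], [452.0, 16.0, 1227.0], [526.0, -208.0, 158.0], [525.0, -210.0, 161.0], [526.0, -213.0, 159.0], [526.0, -215.0, 160.0], [452.0, 16.0, 1227.0], [524.0, -205.0, 151.0], [523.0, -205.0, 162.0], [523.0, -207.0, 165.0], [523.0, -210.0, 161.0], [523.0, -212.0, 163.0]]
```

```bash
cat >> h.py <<'E'
from scipy.spatial.transform import Rotation as Ro
def go(x,y,z,yaw=None):
    s=env.state(); R=Ro.from_euler('xyz',s['ee_rot'],degrees=True).as_matrix()
    d=R.T@(np.array([x,y,z])-s['ee_pos']); 
    r=0 if yaw is None else -((yaw-s['ee_rot'][2]+180)%360-180)/5
    print('delta',d.round(1),'roll',round(r,2),'t',s['time_s'])
E
python3 -c "
from h import *
go(500,-208,240,-179)"
```

```text
delta [-541.2 -555.3  -25.9] roll -5.13 t 0.1
```

arm_command:
  rows:
    - {"delta_pos":[-10,-10,-26],"roll":-0.3,"jaw":100}
    - {"delta_pos":[-30,-31,-26],"roll":-0.6,"jaw":100}
    - {"delta_pos":[-55,-57,-26],"roll":-1,"jaw":100}
    - {"delta_pos":[-82,-85,-26],"roll":-1.5,"jaw":100}
    - {"delta_pos":[-110,-113,-26],"roll":-2,"jaw":100}
    - {"delta_pos":[-138,-142,-26],"roll":-2.5,"jaw":100}
    - {"delta_pos":[-166,-170,-26],"roll":-3,"jaw":100}
    - {"delta_pos":[-194,-199,-26],"roll":-3.5,"jaw":100}
    - {"delta_pos":[-222,-228,-26],"roll":-4,"jaw":100}
    - {"delta_pos":[-250,-257,-26],"roll":-4.5,"jaw":100}
    - {"delta_pos":[-278,-285,-26],"roll":-5.13,"jaw":100}
    - {"delta_pos":[-306,-314,-26],"roll":-5.13,"jaw":100}
    - {"delta_pos":[-334,-343,-26],"roll":-5.13,"jaw":100}
    - {"delta_pos":[-362,-371,-26],"roll":-5.13,"jaw":100}
    - {"delta_pos":[-390,-400,-26],"roll":-5.13,"jaw":100}
    - {"delta_pos":[-418,-429,-26],"roll":-5.13,"jaw":100}
    - {"delta_pos":[-446,-457,-26],"roll":-5.13,"jaw":100}
    - {"delta_pos":[-474,-486,-26],"roll":-5.13,"jaw":100}
    - {"delta_pos":[-500,-513,-26],"roll":-5.13,"jaw":100}
    - {"delta_pos":[-520,-534,-26],"roll":-5.13,"jaw":100}

```text
time_s: 1.77
ee_pos: [490.1, -182.3, 239.4]
ee_rot: [-180.0, -0.0, -179.1]
force: [0.3, -0.8, 0.9]
gripper_width: 91.4
gripper_force: 0.0
```

arm_command:
  rows:
    - {"delta_pos":[-14,-14,0],"roll":0,"jaw":100}
    - {"delta_pos":[-20,-22,0],"roll":0,"jaw":100}
    - {"delta_pos":[-20,-22,0],"roll":0,"jaw":100}
    - {"delta_pos":[-20,-22,0],"roll":0,"jaw":100}

```text
time_s: 2.1
ee_pos: [509.7, -200.4, 239.4]
ee_rot: [179.9, -0.1, -179.0]
force: [-0.6, 0.0, 0.8]
gripper_width: 91.1
gripper_force: 0.0
```

```bash
python3 - <<'E'
from h import *
import pickle
s=env.state();f=env.grab_frame('wrist');pickle.dump((s,f),open('w.pkl','wb'));cv2.imwrite('pics/w.png',f['img'])
print(s['ee_pos'],s['ee_rot'],s['force'],f['fov_y'],f['cx'],f['cy'],f['T_tool_cam'])
E
```

```text
[ 509.67396303 -200.37675802  239.35990369] [ 1.79924352e+02 -9.13196227e-02 -1.78976679e+02] [-0.57858783  0.04187106  0.76401144] 65.70646984690485 322.1061742625286 199.07141138160404 [[ 6.09318356e-04 -9.66188860e-01 -2.57834667e-01  7.18759129e+01]
 [ 9.99999783e-01  5.23913203e-04  3.99942817e-04 -7.52979156e-01]
 [-2.51337307e-04 -2.57834855e-01  9.66188969e-01 -1.70949713e+02]
 [ 0.00000000e+00  0.00000000e+00  0.00000000e+00  1.00000000e+00]]
```

View pics/w.png

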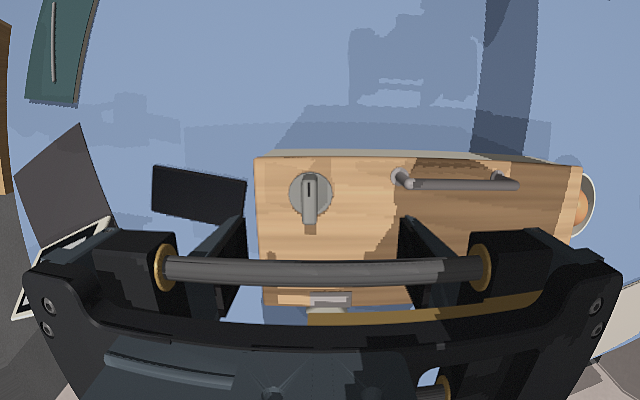

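The wrist view shows the knob at about (310,192) and the handle bar from (405,183) to (517,185). I'll enlarge this area.

```bash
cat >> h.py <<'E'
def wpt(s,f,u,v,z):
    F=200/np.tan(np.radians(f['fov_y']/2)); a=np.array([u-f['cx'],v-f['cy']]);r=np.hypot(*a);th=r/F
    d=np.r_[a/r*np.sin(th),np.cos(th)]; T=np.array(f['T_tool_cam']);R=Ro.from_euler('xyz',s['ee_rot'],degrees=True).as_matrix()
    o=s['ee_pos']+R@T[:3,3]; w=R@T[:3,:3]@d
    return o+w*(z-o[2])/w[2]
E
python3 - <<'E'
from h import *
import pickle
s,f=pickle.load(open('w.pkl','rb'))
c=f['img'][145:245,250:530][:, :130];c2=f['img'][145:245,380:530]
cv2.imwrite('pics/wc.png',cv2.resize(f['img'][145:240,250:400],None,fx=5,fy=5,interpolation=cv2.INTER_CUBIC))
for n,u,v,z in(('barL',517,185,159),('barR',405,183,159),('base',310,195,128),('FR',254,157,124)): print(n,wpt(s,f,u,v,z).round(1))
E
```

```text
barL [487.4 -14.2 159. ]
barR [ 489.3 -130.8  159. ]
base [ 509.2 -212.3  128. ]
FR [ 474.1 -265.8  124. ]
```

View pics/wc.png

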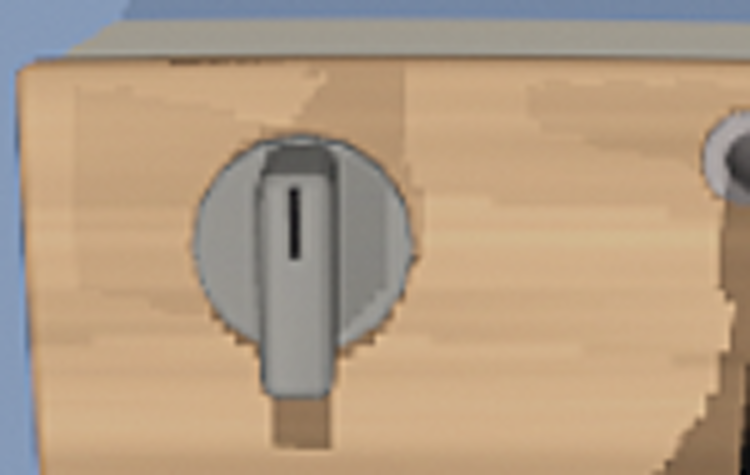

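```bash
python3 - <<'E'
from h import *
import pickle
s,f=pickle.load(open('w.pkl','rb'))
for n,u,v,z in(('wf',298,172,162),('wr',297,390,162),('base',302,243,132)): print(n,wpt(s,f,250+u/5-.5,145+v/5-.5,z).round(1))
go(509,-211.5,200,-179)
go(509,-211.5,137,-179)
E
```

```text
wf [ 487.1 -212.   162. ]
wr [ 524.7 -211.9  162. ]
base [ 506.4 -212.2  132. ]
delta [  0.6 -11.6  39.6] roll 0.01 t 2.15
delta [  0.5 -11.7 102.6] roll 0.01 t 2.15
```

arm_command:
  rows:
    - {"delta_pos":[3.3,-11.3,10],"roll":0,"jaw":80}
    - {"delta_pos":[3.3,-11.3,25],"roll":0,"jaw":70}
    - {"delta_pos":[3.3,-11.3,42],"roll":0,"jaw":60}
    - {"delta_pos":[3.3,-11.3,58],"roll":0,"jaw":60}
    - {"delta_pos":[3.3,-11.3,74],"roll":0,"jaw":60}
    - {"delta_pos":[3.3,-11.3,88],"roll":0,"jaw":60}
    - {"delta_pos":[3.3,-11.3,96],"roll":0,"jaw":60}
    - {"delta_pos":[3.3,-11.3,101],"roll":0,"jaw":60}
    - {"delta_pos":[3.3,-11.3,102],"roll":0,"jaw":60}

```text
time_s: 2.9
ee_pos: [506.4, -212.0, 137.2]
ee_rot: [180.0, -0.1, -178.9]
force: [-0.5, 0.5, 0.2]
gripper_width: 54.8
gripper_force: 0.0
```

arm_command:
  squeeze: 15
  rows:
    - {"delta_pos":[0,0,0],"roll":0,"jaw":40}
    - {"delta_pos":[0,0,0],"roll":0,"jaw":30}
    - {"delta_pos":[0,0,0],"roll":0,"jaw":20}
    - {"delta_pos":[0,0,0],"roll":0,"jaw":10}
    - {"delta_pos":[0,0,0],"roll":0,"jaw":5}
    - {"delta_pos":[0,0,0],"roll":0,"jaw":5}
    - {"delta_pos":[0,0,0],"roll":0,"jaw":5}
    - {"delta_pos":[0,0,0],"roll":0,"jaw":5}

```text
time_s: 3.57
ee_pos: [507.2, -211.8, 138.2]
ee_rot: [179.9, 0.0, -179.0]
force: [0.1, 3.1, 2.7]
gripper_width: 12.8
gripper_force: 15.0
```

arm_command:
  rows:
    - {"delta_pos":[0,0,0],"roll":0.5,"jaw":5}
    - {"delta_pos":[0,0,0],"roll":1,"jaw":5}
    - {"delta_pos":[0,0,0],"roll":2,"jaw":5}
    - {"delta_pos":[0,0,0],"roll":3,"jaw":5}
    - {"delta_pos":[0,0,0],"roll":4,"jaw":5}
    - {"delta_pos":[0,0,0],"roll":5,"jaw":5}
    - {"delta_pos":[0,0,0],"roll":6,"jaw":5}
    - {"delta_pos":[0,0,0],"roll":7,"jaw":5}
    - {"delta_pos":[0,0,0],"roll":8,"jaw":5}
    - {"delta_pos":[0,0,0],"roll":9,"jaw":5}
    - {"delta_pos":[0,0,0],"roll":10,"jaw":5}
    - {"delta_pos":[0,0,0],"roll":11,"jaw":5}
    - {"delta_pos":[0,0,0],"roll":12,"jaw":5}
    - {"delta_pos":[0,0,0],"roll":13,"jaw":5}
    - {"delta_pos":[0,0,0],"roll":14,"jaw":5}
    - {"delta_pos":[0,0,0],"roll":15,"jaw":5}
    - {"delta_pos":[0,0,0],"roll":16,"jaw":5}
    - {"delta_pos":[0,0,0],"roll":17,"jaw":5}
    - {"delta_pos":[0,0,0],"roll":17.7,"jaw":5}
    - {"delta_pos":[0,0,0],"roll":18,"jaw":5}

```text
time_s: 5.23
ee_pos: [506.9, -212.1, 138.1]
ee_rot: [-180.0, -0.0, 90.9]
force: [-0.9, 2.7, 2.5]
gripper_width: 12.7
gripper_force: 15.0
```

arm_command:
  rows:
    - {"delta_pos":[0,0,0],"roll":0,"jaw":5}
    - {"delta_pos":[0,0,0],"roll":0,"jaw":5}
    - {"delta_pos":[0,0,0],"roll":0,"jaw":5}

```text
time_s: 5.48
ee_pos: [506.9, -212.1, 138.1]
ee_rot: [-180.0, -0.0, 91.1]
force: [-2.1, 2.0, 3.9]
gripper_width: 12.9
gripper_force: 15.0
```

arm_command:
  rows:
    - {"delta_pos":[0,0,0],"roll":0,"jaw":15}
    - {"delta_pos":[0,0,0],"roll":0,"jaw":30}
    - {"delta_pos":[0,0,0],"roll":0,"jaw":45}
    - {"delta_pos":[0,0,0],"roll":0,"jaw":60}
    - {"delta_pos":[0,0,-5],"roll":0,"jaw":60}
    - {"delta_pos":[0,0,-20],"roll":0,"jaw":60}
    - {"delta_pos":[0,0,-40],"roll":0,"jaw":60}
    - {"delta_pos":[0,0,-55],"roll":0,"jaw":60}
    - {"delta_pos":[0,0,-62],"roll":0,"jaw":60}
    - {"delta_pos":[0,0,-62],"roll":0,"jaw":60}
    - {"delta_pos":[0,0,-62],"roll":0,"jaw":60}

```text
time_s: 6.4
ee_pos: [507.0, -212.4, 199.8]
ee_rot: [180.0, -0.0, 91.0]
force: [-0.4, 0.7, -0.1]
gripper_width: 54.7
gripper_force: 0.0
```

```bash
python3 - <<'E'
from h import *
import pickle
s=env.state();f=env.grab_frame('wrist');pickle.dump((s,f),open('w2.pkl','wb'));cv2.imwrite('pics/w2.png',f['img'])
go(488.5,-71.5,200,91)
E
```

```text
delta [141.  -15.6  -0.7] roll 0.0 t 6.45
```

View pics/w2.png

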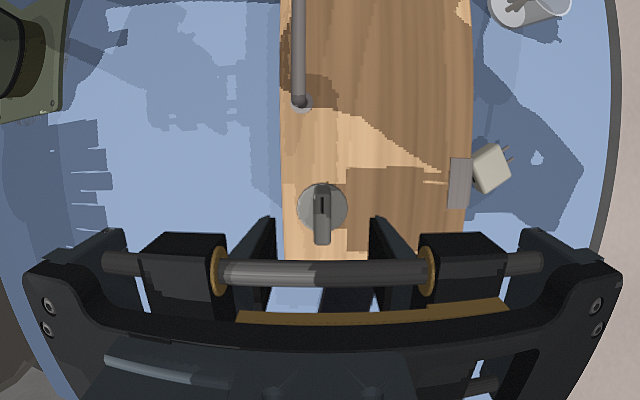

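The wing now lies parallel to the hinge (around (322,215), pointing along the lid), so the knob is in its open notch. Next I move over the handle.

arm_command:
  rows:
    - {"delta_pos":[10,-2,0],"roll":0,"jaw":60}
    - {"delta_pos":[28,-5,0],"roll":0,"jaw":60}
    - {"delta_pos":[52,-8,0],"roll":0,"jaw":60}
    - {"delta_pos":[78,-11,0],"roll":0,"jaw":60}
    - {"delta_pos":[104,-14,0],"roll":0,"jaw":60}
    - {"delta_pos":[126,-17,0],"roll":0,"jaw":60}
    - {"delta_pos":[138,-18,0],"roll":0,"jaw":60}
    - {"delta_pos":[141,-18.5,0],"roll":0,"jaw":60}
    - {"delta_pos":[141,-18.5,0],"roll":0,"jaw":60}
    - {"delta_pos":[141,-18.5,6],"roll":0,"jaw":60}
    - {"delta_pos":[141,-18.5,18],"roll":0,"jaw":60}
    - {"delta_pos":[141,-18.5,32],"roll":0,"jaw":60}
    - {"delta_pos":[141,-18.5,46],"roll":0,"jaw":60}
    - {"delta_pos":[141,-18.5,55],"roll":0,"jaw":60}
    - {"delta_pos":[141,-18.5,59],"roll":0,"jaw":60}
    - {"delta_pos":[141,-18.5,59],"roll":0,"jaw":60}

```text
time_s: 7.78
ee_pos: [485.6, -72.3, 139.8]
ee_rot: [-179.9, -0.0, 91.0]
force: [0.7, 0.1, 0.1]
gripper_width: 54.7
gripper_force: 0.0
```

arm_command:
  squeeze: 10
  rows:
    - {"delta_pos":[0,0,0],"roll":0,"jaw":45}
    - {"delta_pos":[0,0,0],"roll":0,"jaw":30}
    - {"delta_pos":[0,0,0],"roll":0,"jaw":20}
    - {"delta_pos":[0,0,0],"roll":0,"jaw":10}
    - {"delta_pos":[0,0,0],"roll":0,"jaw":3}
    - {"delta_pos":[0,0,0],"roll":0,"jaw":3}
    - {"delta_pos":[0,0,0],"roll":0,"jaw":3}
    - {"delta_pos":[0,0,0],"roll":0,"jaw":3}

```text
time_s: 8.45
ee_pos: [488.2, -71.7, 141.3]
ee_rot: [179.7, 0.0, 91.0]
force: [5.1, 0.3, -2.4]
gripper_width: 9.6
gripper_force: 10.0
```

```bash
python3 - <<'E'
from h import *
s=env.state();print(s['ee_pos'],s['ee_rot'],s['force'],s['gripper_width'],s['gripper_force'])
hx=632.5 
for th in np.r_[0:1.2:7j,1.3,1.38,1.46]:
    c,n=np.cos(th),np.sin(th); print(round(th,2),'up',round(146*n+47*c-47,1),'fwd',round(-146*c+47*n+146,1))
E
```

```text
[488.17017102 -71.69303848 141.29896519] [1.79716253e+02 4.59817200e-03 9.10179523e+01] [ 5.14685745  0.33013328 -2.37355657] 9.558822192460992 10.00022828578949
0.0 up 0.0 fwd 0.0
0.2 up 28.1 fwd 12.2
0.4 up 53.1 fwd 29.8
0.6 up 74.2 fwd 52.0
0.8 up 90.5 fwd 78.0
1.0 up 101.2 fwd 106.7
1.2 up 106.1 fwd 136.9
1.3 up 106.3 fwd 152.2
1.38 up 105.3 fwd 164.5
1.46 up 103.3 fwd 176.6
```

```bash
python3 - <<'E'
import numpy as np
P=lambda t:np.array([-146*np.cos(t)+47*np.sin(t)+146,-(146*np.sin(t)+47*np.cos(t)-47)])
for a,b,n in((0,.06,5),(.06,.5,20),(.5,.96,20),(.96,1.34,18)):
    u=np.linspace(a,b,n+1)[1:]; print([(P(t)-P(a)).round(1).tolist() for t in u])
E
```

```text
[[0.6, -1.7], [1.2, -3.5], [1.8, -5.2], [2.4, -7.0], [3.1, -8.7]]
[[1.3, -3.1], [2.6, -6.2], [4.0, -9.3], [5.4, -12.3], [7.0, -15.4], [8.6, -18.3], [10.2, -21.3], [12.0, -24.2], [13.7, -27.0], [15.6, -29.8], [17.5, -32.6], [19.5, -35.4], [21.5, -38.1], [23.6, -40.7], [25.8, -43.3], [28.0, -45.9], [30.2, -48.4], [32.5, -50.8], [34.9, -53.2], [37.3, -55.6]]
[[2.6, -2.4], [5.2, -4.7], [7.9, -7.0], [10.7, -9.2], [13.5, -11.4], [16.3, -13.5], [19.2, -15.5], [22.1, -17.4], [25.1, -19.3], [28.1, -21.1], [31.2, -22.9], [34.3, -24.6], [37.5, -26.2], [40.6, -27.7], [43.8, -29.2], [47.1, -30.5], [50.4, -31.8], [53.7, -33.1], [57.0, -34.2], [60.4, -35.3]]
[[3.1, -0.9], [6.2, -1.8], [9.4, -2.6], [12.5, -3.3], [15.7, -3.9], [18.9, -4.5], [22.1, -5.1], [25.3, -5.5], [28.5, -5.9], [31.7, -6.2], [34.9, -6.5], [38.2, -6.7], [41.4, -6.8], [44.6, -6.8], [47.9, -6.8], [51.1, -6.7], [54.4, -6.5], [57.6, -6.3]]
```

arm_command:
  squeeze: 15
  rows:
    - {"delta_pos":[0,1,0],"roll":0,"jaw":3}
    - {"delta_pos":[0,2.5,0],"roll":0,"jaw":3}
    - {"delta_pos":[0,2.7,-2],"roll":0,"jaw":3}
    - {"delta_pos":[0,3.2,-4],"roll":0,"jaw":3}
    - {"delta_pos":[0,4,-6.5],"roll":0,"jaw":3}
    - {"delta_pos":[0,5.6,-8.7],"roll":0,"jaw":3}
    - {"delta_pos":[0,5.6,-8.7],"roll":0,"jaw":3}

```text
time_s: 9.03
ee_pos: [490.9, -71.6, 149.6]
ee_rot: [-179.9, -0.0, 91.0]
force: [-0.1, -0.6, -4.7]
gripper_width: 10.0
gripper_force: 15.0
```

arm_command:
  rows:
    - {"delta_pos":[0,1.3,-3.1],"roll":0,"jaw":3}
    - {"delta_pos":[0,2.6,-6.2],"roll":0,"jaw":3}
    - {"delta_pos":[0,4,-9.3],"roll":0,"jaw":3}
    - {"delta_pos":[0,5.4,-12.3],"roll":0,"jaw":3}
    - {"delta_pos":[0,7,-15.4],"roll":0,"jaw":3}
    - {"delta_pos":[0,8.6,-18.3],"roll":0,"jaw":3}
    - {"delta_pos":[0,10.2,-21.3],"roll":0,"jaw":3}
    - {"delta_pos":[0,12,-24.2],"roll":0,"jaw":3}
    - {"delta_pos":[0,13.7,-27],"roll":0,"jaw":3}
    - {"delta_pos":[0,15.6,-29.8],"roll":0,"jaw":3}
    - {"delta_pos":[0,17.5,-32.6],"roll":0,"jaw":3}
    - {"delta_pos":[0,19.5,-35.4],"roll":0,"jaw":3}
    - {"delta_pos":[0,21.5,-38.1],"roll":0,"jaw":3}
    - {"delta_pos":[0,23.6,-40.7],"roll":0,"jaw":3}
    - {"delta_pos":[0,25.8,-43.3],"roll":0,"jaw":3}
    - {"delta_pos":[0,28,-45.9],"roll":0,"jaw":3}
    - {"delta_pos":[0,30.2,-48.4],"roll":0,"jaw":3}
    - {"delta_pos":[0,32.5,-50.8],"roll":0,"jaw":3}
    - {"delta_pos":[0,34.9,-53.2],"roll":0,"jaw":3}
    - {"delta_pos":[0,37.3,-55.6],"roll":0,"jaw":3}

```text
time_s: 10.7
ee_pos: [526.9, -71.0, 206.2]
ee_rot: [-179.8, -0.0, 91.0]
force: [-8.6, -0.7, 3.5]
gripper_width: 9.8
gripper_force: 15.0
```

arm_command:
  rows:
    - {"delta_pos":[0,2.6,-2.4],"roll":0,"jaw":3}
    - {"delta_pos":[0,5.2,-4.7],"roll":0,"jaw":3}
    - {"delta_pos":[0,7.9,-7],"roll":0,"jaw":3}
    - {"delta_pos":[0,10.7,-9.2],"roll":0,"jaw":3}
    - {"delta_pos":[0,13.5,-11.4],"roll":0,"jaw":3}
    - {"delta_pos":[0,16.3,-13.5],"roll":0,"jaw":3}
    - {"delta_pos":[0,19.2,-15.5],"roll":0,"jaw":3}
    - {"delta_pos":[0,22.1,-17.4],"roll":0,"jaw":3}
    - {"delta_pos":[0,25.1,-19.3],"roll":0,"jaw":3}
    - {"delta_pos":[0,28.1,-21.1],"roll":0,"jaw":3}
    - {"delta_pos":[0,31.2,-22.9],"roll":0,"jaw":3}
    - {"delta_pos":[0,34.3,-24.6],"roll":0,"jaw":3}

```text
time_s: 11.7
ee_pos: [563.0, -70.2, 232.1]
ee_rot: [180.0, -0.0, 91.0]
force: [-7.1, -0.9, 5.6]
gripper_width: 9.8
gripper_force: 15.0
```

arm_command:
  rows:
    - {"delta_pos":[0,3.2,-2.2],"roll":0,"jaw":3}
    - {"delta_pos":[0,6.3,-4.2],"roll":0,"jaw":3}
    - {"delta_pos":[0,9.5,-6.1],"roll":0,"jaw":3}
    - {"delta_pos":[0,12.8,-7.9],"roll":0,"jaw":3}
    - {"delta_pos":[0,16.1,-9.6],"roll":0,"jaw":3}
    - {"delta_pos":[0,19.4,-11],"roll":0,"jaw":3}
    - {"delta_pos":[0,22.7,-12.2],"roll":0,"jaw":3}
    - {"delta_pos":[0,26.1,-13.3],"roll":0,"jaw":3}
    - {"delta_pos":[0,29.2,-14.2],"roll":0,"jaw":3}
    - {"delta_pos":[0,32.3,-15.1],"roll":0,"jaw":3}
    - {"delta_pos":[0,35.5,-15.9],"roll":0,"jaw":3}
    - {"delta_pos":[0,38.6,-16.6],"roll":0,"jaw":3}
    - {"delta_pos":[0,41.8,-17.2],"roll":0,"jaw":3}
    - {"delta_pos":[0,45,-17.8],"roll":0,"jaw":3}
    - {"delta_pos":[0,48.2,-18.4],"roll":0,"jaw":3}
    - {"delta_pos":[0,51.4,-18.8],"roll":0,"jaw":3}

```text
time_s: 13.03
ee_pos: [615.1, -69.4, 248.7]
ee_rot: [180.0, -0.0, 91.0]
force: [-2.8, 0.7, 2.0]
gripper_width: 9.6
gripper_force: 15.0
```

```bash
cat >> h.py <<'E'
def ang():
    s=env.state();p=s['ee_pos'];bx,bz=p[0]-634.3,p[2]+19-112
    r=np.hypot(bx,bz);th=np.arctan2(bz,bx)
    print('pos',p.round(1),'r',r.round(1),'(153.4) theta',(np.arctan2(47,-146)-th).round(3),'F',s['force'].round(1),'T',s['torque'].round(2),'w',s['gripper_width'],'t',s['time_s'])
E
python3 -c "
from h import *
ang()
f=env.grab_frame('scene');cv2.imwrite('pics/s2.png',cv2.resize(f['img'][80:330,120:440],None,fx=2.4,fy=2.4))"
```

```text
pos [615.1 -69.4 248.7] r 156.8 (153.4) theta 1.137 F [-2.8  0.7  2. ] T [ 0.05  0.55 -0.03] w 9.567154537609941 t 13.0333
```

View pics/s2.png

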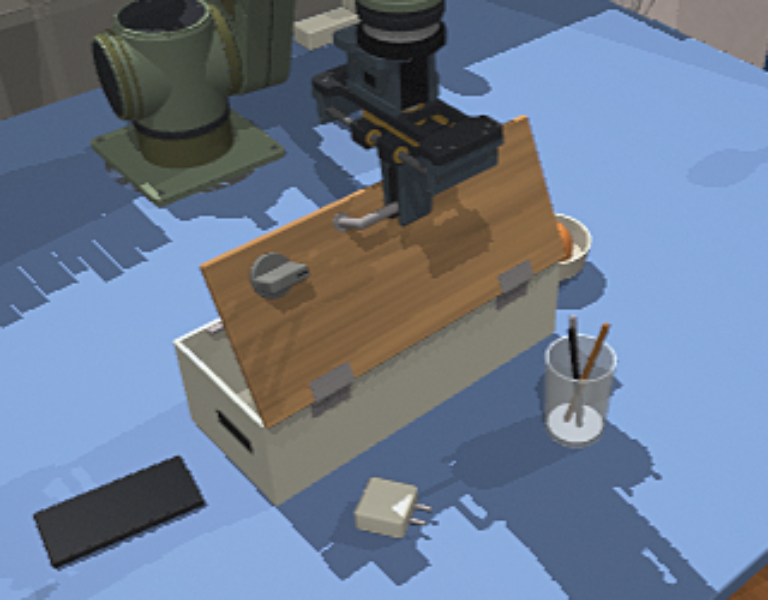

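The lid is about 65° up, with the bar still between the pads and the bystanders in place. I'll measure the lid angle directly by fitting a plane to the depth.

```bash
cat >> h.py <<'E'
def lid():
    for n,(u0,u1,v0,v1) in (('scene',(195,370,120,275)),('top',(285,440,150,250))):
        f=env.grab_frame(n)
        F=200/np.tan(np.radians(f['fov_y']/2));v,u=np.mgrid[v0:v1,u0:u1];u=u.ravel();v=v.ravel();d=f['z_map'][v,u]
        C=np.c_[(u-f['cx'])/F,(v-f['cy'])/F,np.ones(len(u))]*d[:,None]
        P=(C-np.array(f['t']))@np.array(f['R'])
        P=P[(d>0)&(P[:,2]>130)&(P[:,2]<300)&(P[:,1]>-255)&(P[:,1]<115)&(P[:,0]>480)&(P[:,0]<700)]
        if len(P)<50: print(n,len(P));continue
        rng=np.random.default_rng(0);best=None
        for _ in range(400):
            q=P[rng.choice(len(P),3,False)];m=np.cross(q[1]-q[0],q[2]-q[0]);k=np.linalg.norm(m)
            if k<1e3: continue
            m/=k;i=abs((P-q[0])@m)<3
            if best is None or i.sum()>best.sum(): best=i
        Q=P[best];c=Q.mean(0);m=np.linalg.svd(Q-c,full_matrices=False)[2][2]
        m*=np.sign(m[0]);print(n,len(Q),'n',m.round(3),'theta',np.arctan2(m[0],m[2]).round(3),'c',c.round(1))
E
python3 -c "
from h import *
lid();ang()"
```

```text
scene 6720 n [0.908 0.017 0.419] theta 1.139 c [611.1 -92.7 191.1]
top 1381 n [0.903 0.018 0.428] theta 1.128 c [598.  -10.4 213.5]
pos [615.1 -69.4 248.7] r 156.8 (153.4) theta 1.137 F [-2.5  0.8  1.7] T [ 0.02  0.42 -0.01] w 9.2716794223996 t 13.1833
```

arm_command:
  rows:
    - {"delta_pos":[0,2.5,-0.3],"roll":0,"jaw":3}
    - {"delta_pos":[0,5,-0.6],"roll":0,"jaw":3}
    - {"delta_pos":[0,7.5,-0.8],"roll":0,"jaw":3}
    - {"delta_pos":[0,10,-0.9],"roll":0,"jaw":3}
    - {"delta_pos":[0,12.5,-1],"roll":0,"jaw":3}
    - {"delta_pos":[0,15,-1.1],"roll":0,"jaw":3}
    - {"delta_pos":[0,17.5,-1.2],"roll":0,"jaw":3}
    - {"delta_pos":[0,20,-1.2],"roll":0,"jaw":3}
    - {"delta_pos":[0,22.5,-1.1],"roll":0,"jaw":3}
    - {"delta_pos":[0,25,-1],"roll":0,"jaw":3}
    - {"delta_pos":[0,27.5,-0.9],"roll":0,"jaw":3}
    - {"delta_pos":[0,30,-0.8],"roll":0,"jaw":3}
    - {"delta_pos":[0,32.5,-0.6],"roll":0,"jaw":3}
    - {"delta_pos":[0,35,-0.4],"roll":0,"jaw":3}
    - {"delta_pos":[0,37.5,-0.1],"roll":0,"jaw":3}
    - {"delta_pos":[0,40,0.2],"roll":0,"jaw":3}
    - {"delta_pos":[0,42,0.5],"roll":0,"jaw":3}
    - {"delta_pos":[0,44,0.8],"roll":0,"jaw":3}
    - {"delta_pos":[0,45,1],"roll":0,"jaw":3}
    - {"delta_pos":[0,45,1],"roll":0,"jaw":3}

```text
time_s: 14.85
ee_pos: [659.9, -68.6, 247.5]
ee_rot: [180.0, -0.0, 91.0]
force: [-1.0, -0.2, 0.1]
gripper_width: 9.3
gripper_force: 15.0
```

```bash
python3 -c "
from h import *
lid();ang()"
```

```text
scene 5526 n [0.99  0.019 0.143] theta 1.427 c [635.2 -99.9 194.8]
top 428 n [0.57  0.006 0.822] theta 0.606 c [620.9 -65.4 271. ]
pos [659.7 -68.7 247.5] r 156.6 (153.4) theta 1.422 F [-1.3  1.2 -0.1] T [-0.01  0.22  0.05] w 9.335543906379218 t 14.95
```

arm_command:
  rows:
    - {"delta_pos":[0,1.5,0.2],"roll":0,"jaw":3}
    - {"delta_pos":[0,3,0.5],"roll":0,"jaw":3}
    - {"delta_pos":[0,4.5,0.8],"roll":0,"jaw":3}
    - {"delta_pos":[0,5.5,1],"roll":0,"jaw":3}
    - {"delta_pos":[0,5.7,1],"roll":0,"jaw":3}
    - {"delta_pos":[0,5.7,1],"roll":0,"jaw":3}
    - {"delta_pos":[0,5.7,1],"roll":0,"jaw":3}
    - {"delta_pos":[0,5.7,1],"roll":0,"jaw":3}
    - {"delta_pos":[0,5.7,1],"roll":0,"jaw":3}
    - {"delta_pos":[0,5.7,1],"roll":0,"jaw":3}
    - {"delta_pos":[0,5.7,1],"roll":0,"jaw":3}
    - {"delta_pos":[0,5.7,1],"roll":0,"jaw":3}

```text
time_s: 15.95
ee_pos: [665.3, -68.6, 246.6]
ee_rot: [-180.0, -0.0, 91.0]
force: [-1.6, 0.1, -0.9]
gripper_width: 9.3
gripper_force: 15.0
```

```bash
python3 -c "
from h import *
lid();ang()
f=env.grab_frame('scene');cv2.imwrite('pics/s3.png',cv2.resize(f['img'][80:330,120:440],None,fx=2.4,fy=2.4));lid()"
```

```text
scene 5321 n [0.994 0.019 0.108] theta 1.463 c [ 638.3 -101.3  194.7]
top 502 n [0.996 0.019 0.082] theta 1.489 c [620.6 -35.3 237.8]
pos [665.3 -68.5 246.6] r 156.7 (153.4) theta 1.458 F [-0.3  0.1 -0.5] T [-0.03  0.26  0.03] w 9.525176978194775 t 16.05
scene 5318 n [0.994 0.019 0.111] theta 1.46 c [ 638.3 -101.5  195.1]
top 467 n [0.996 0.017 0.088] theta 1.483 c [620.5 -28.5 233.3]
```

View pics/s3.png

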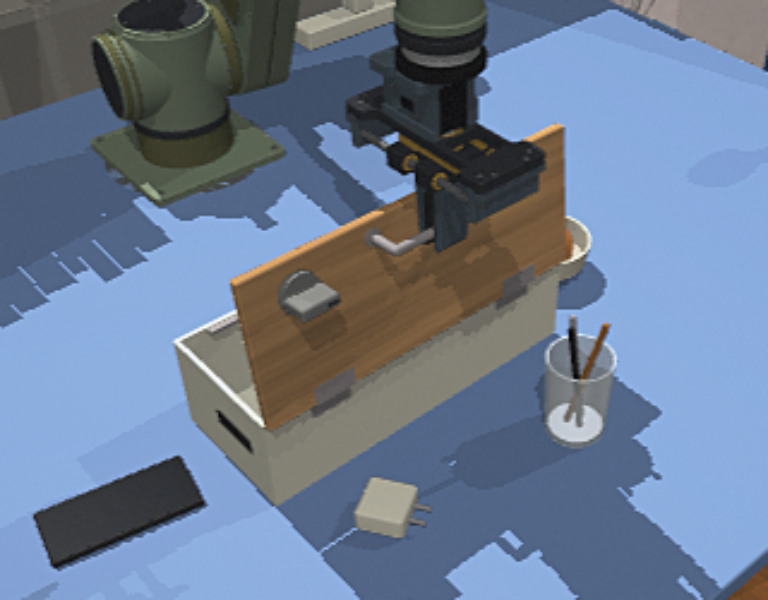

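The lid stands near upright. The scene-camera plane fit and the arm pose both put it at about 1.46 rad, it is still gripped and quiet, the knob is open and nothing else has moved.

```bash
python3 -c "
from workcell import env
print(env.job_done())"
```

```text
the job is handed in; nothing more can be done
None
```

I turned the knob clockwise to its open notch and lifted the lid to its balance point at about 1.46 rad (84°). It is gripped and still there, the other things on the desk haven't moved, and the job was handed in at about 16 s.

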